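# Match the brass synchro rings to their gear cones

### The job

The gearbox gears are laid out for the ring gap check: pick out the four loose brass synchro rings and set each one over the cone of the gear that it fits, so that every ring lies level and fully home on the collar at the foot of its own cone. Leave the gears standing where they are, and leave the ball bearing and the shift fork alone.

Things in the scene. Friction and masses are not known exactly. Their poses are not given: they have to be found in the camera images.
- brass_ring_68: the largest of four loose brass synchro rings, lying flat: 68 mm outside across its teeth, plain bore 57 mm, 14 mm high. Origin: centre of its underside; z up along its axis. Grip it across the outside.
- brass_ring_59: the second-largest of four loose brass synchro rings, lying flat: 59 mm outside across its teeth, plain bore 48 mm, 14 mm high. Origin: centre of its underside; z up along its axis. Grip it across the outside.
- brass_ring_50: the second-smallest of four loose brass synchro rings, lying flat: 50 mm outside across its teeth, plain bore 39 mm, 14 mm high. Origin: centre of its underside; z up along its axis. Grip it across the outside.
- brass_ring_41: the smallest of four loose brass synchro rings, lying flat: 41 mm outside across its teeth, plain bore 30 mm, 14 mm high. Origin: centre of its underside; z up along its axis. Grip it across the outside.
- gear_88: the largest of four steel gears, cone up, 88 mm over its teeth, loose. Tooth rim 22 mm high, then dog teeth 68 mm wide, then a narrow collar whose top, 28 mm above the origin, is the ring's seat; above it the cone, 55 mm wide at its foot, 44 mm at its top, 46 mm above the origin. Takes the ring of 57 mm bore. Origin: centre of underside; z up.
- gear_79: the second-largest of four steel gears, cone up, 79 mm over its teeth, loose. Tooth rim 20 mm high, then dog teeth 59 mm wide, then a narrow collar whose top, 26 mm above the origin, is the ring's seat; above it the cone, 46 mm wide at its foot, 35 mm at its top, 44 mm above the origin. Takes the ring of 48 mm bore. Origin: centre of underside; z up.
- gear_70: the second-smallest of four steel gears, cone up, 70 mm over its teeth, loose. Tooth rim 18 mm high, then dog teeth 50 mm wide, then a narrow collar whose top, 24 mm above the origin, is the ring's seat; above it the cone, 37 mm wide at its foot, 26 mm at its top, 42 mm above the origin. Takes the ring of 39 mm bore. Origin: centre of underside; z up.
- gear_61: the smallest of four steel gears, cone up, 61 mm over its teeth, loose. Tooth rim 16 mm high, then dog teeth 41 mm wide, then a narrow collar whose top, 22 mm above the origin, is the ring's seat; above it the cone, 28 mm wide at its foot, 17 mm at its top, 40 mm above the origin. Takes the ring of 30 mm bore. Origin: centre of underside; z up.
- ball_bearing: bystander: grey steel ball bearing, 52 mm wide, 15 mm high, lying flat near the work. Origin: centre of its underside.
- fork: bystander: grey cast shift fork, 101x68x22 mm, lying flat to the left of the work. Origin: centre of its underside.
Mind the look-alikes: they are no part of the job. Leave any blue look-alike of the brass_ring_59 alone.

How it is judged:
At the end, for the whole second after the job is handed in: Each brass ring lies on the gear of its own size: centred within 5 mm, within 3 mm of the seat height, level within 0.08 rad; every gear stands upright within 0.06 rad; all released and at rest (horizontal distance between brass_ring_68 and gear_88 below 0.005 m and z of brass_ring_68 in the frame of gear_88 between 0.025 and 0.031 m and angle between each of brass_ring_68, brass_ring_59, brass_ring_50, brass_ring_41's own z axis and vertical below 0.08 rad and angle between each of gear_88, gear_79, gear_70, gear_61's own z axis and vertical below 0.06 rad and linear speed of each of brass_ring_68, gear_88, brass_ring_59, gear_79, brass_ring_50, gear_70, brass_ring_41, gear_61 below 0.02 m/s and horizontal distance between brass_ring_59 and gear_79 below 0.005 m and z of brass_ring_59 in the frame of gear_79 between 0.023 and 0.029 m and horizontal distance between brass_ring_50 and gear_70 below 0.005 m and z of brass_ring_50 in the frame of gear_70 between 0.021 and 0.027 m and horizontal distance between brass_ring_41 and gear_61 below 0.005 m and z of brass_ring_41 in the frame of gear_61 between 0.019 and 0.025 m); the robot touches nothing.
It fails at once if the ball bearing is moved more than 30 mm (distance of ball_bearing from where it was at the start of the episode above 0.03 m).
It fails at once if the fork is moved more than 30 mm (distance of fork from where it was at the start of the episode above 0.03 m).
It fails at once if a gear is shoved more than 30 mm (distance of any of gear_88, gear_79, gear_70, gear_61 from where it was at the start of the episode above 0.03 m).
It fails at once if a gear is tipped over (angle between any of gear_88, gear_79, gear_70, gear_61's own z axis and vertical above 0.4 rad).
It also fails if it takes over 93 s, if anything falls off the work surface, if the arm or the gripper's body presses on something with over 40 N, if the wrist force passes 120 N, or if a joint passes its speed limit or range.

### The arm

A 7-joint arm with a two-finger parallel gripper is mounted at the origin on a cart in front of the work surface, level with it; the furniture and walls round the work are solid. World frame = base frame: x ahead of the robot, y to its left, z up, the work surface at z = 0. Lengths are in m, angles in rad, forces in N, time in s.
With the tool pointing down it reaches from about 0.375 to 0.925 m from the base axis. Payload 3.1 kg.
Tool frame: the origin (TCP) lies midway between the tips of the shut fingers; the grasp point (between the pads) lies 19 mm behind it; z points along the fingers, y is the line along which they close (so a half turn about z gives the same grasp; the last joint's range is limited). The gripper opens to 85 mm and grips with 20 to 120 N. Pads are 22 mm wide; open, the fingers measure 114 mm over their backs; the gripper's body (76 mm by 85 mm) begins 54 mm behind the grasp point. The pads swing forward as they close: fully open they stand 13 mm farther back than shut.
Start: joints at [1.228, 0.383, 0.044, 1.598, -0.018, 1.161, -0.05], TCP at [0.158, -0.631, 0.231] pointing down, gripper open.
Joint ranges: [-2.61, 2.61], [-0.41, 2.15], [-1.48, 1.57], [0, 2.5], [-1.57, 4.71], [0.05, 1.97], [-2.85, 2.85]. Speed limits (rad/s): [2.79, 2.79, 3.14, 3.14, 3.14, 3.14, 3.14].

### API

Orientations are given as a unit quaternion [x, y, z, w].
In Python, from workcell import manip, capture, get_calibration gives the robot as it stands. The module is installed in compiled form; this text tells all that it offers.
- The arm moves only by the tool step_arm, never from a script. Its argument "plan" is a list of rows, each a list of 7 numbers: the finger opening in cm, from 0 to 8.54, then the shift along the world's x, y, z in cm, then the turn, a rotation vector about the world's x, y, z in degrees. A call has 1 to 12 rows; each row shifts and turns the commanded pose from where the row before left it; what a row does not reach is not made up. A row lasts 1/10 s, in which the tool goes at most 50 mm and 8.59 degrees, less where a joint would pass 70% of its speed; a pose out of reach is approached as far as the arm can. A call with a gripper value outside its range is refused whole. The fingers move at their own pace and stop on an object; "squeeze" is the grip in N (left out, the last holds). Time passes only in rows, so rows that do not move let the fingers close. It gives the time, the measured TCP pose, the force, the opening and the grip force at its end, in the units of the state.
- manip.get_state(): the state, without advancing time (a new reading comes with each control period).
- capture(name): name is "scene" or "top" or "wrist"; returns the picture (420x560x3 uint8, blue, green, red); there is no depth.
- get_calibration(name): a dict with "intrinsics" (3x3 intrinsics, pixels), "cam_to_world" (4x4, takes a point from camera to world coordinates); the wrist camera has in their place "mount" (4x4, takes a point from camera to tool coordinates, whose origin is the TCP and whose axes are the flange's). Camera axes: x right, y down, z forward; pixel columns grow to the right and rows downward; lengths in m; the calibration is good to about 2 mm. A picture is of the moment at which its call begins: read the wrist's pose just before it. get_calibration takes no time and is no camera call.
- manip.hand_in(): hands the job in; it is judged then, once.
The state is a dict: "t": time; "qpos": joint angles; "joint_vel": joint speeds; "tau": joint torques, N m; "position": TCP position; "orientation": TCP orientation; "force": force on the tool from outside, world axes, zero at the start; "wrist_torque": the same for the moment, N m; "gripper_width": opening from 0.0 (shut) to 1.0 (fully open); "grasp_force": force on a finger pad.
Only numpy, scipy, OpenCV 4.12 (cv2) and the standard library are available. Lean on these libraries where they do the work, as an engineer would, in place of code of your own. Each camera call takes 0.05 s, during which the arm holds its last target. There are 200 camera calls.

## Working session

There is one attempt and no reset: what is moved stays moved. The work goes in short steps, Python scripts to look and compute and a tool call to move; the robot and the scene stay as the last step left them, time stands still between calls to the robot, and variables do not carry over. Pictures are saved under pics/ and viewed, at most 14 in all, crops included, and the job is handed in when it is done.

Besides the shell and the picture viewer there is one more tool, called after "Request:" as name([rows], argument=value, ...), one row to a line, values as JSON. step_arm: Moves the arm, as the interface text tells. Its arguments: {"type":"object","properties":{"plan":{"type":"array"},"squeeze":{"type":"number"}},"required":["plan"]}

```bash
mkdir -p pics
python3 - <<'E'
from workcell import manip,capture,get_calibration
import cv2,numpy as np
s=manip.get_state();print(s)
for n in("top","scene"):
    cv2.imwrite(f"pics/{n}0.png",capture(n));c=get_calibration(n);print(n,np.round(c["intrinsics"],1).tolist(),np.round(c["cam_to_world"],4).tolist())
print(np.round(get_calibration("wrist")["mount"],4).tolist())
im=cv2.imread("pics/top0.png");cv2.imwrite("pics/top0b.png",cv2.resize(im,(800,600),interpolation=cv2.INTER_CUBIC))
E
```

```text
{'t': 0.0, 'qpos': array([ 1.22817019,  0.38383362,  0.04383323,  1.5995702 , -0.0179097 ,
        1.161214  , -0.04989922]), 'joint_vel': array([ 1.04630767e-03, -2.43994517e-04,  7.72160197e-04,  2.89063386e-03,
        8.14586849e-04, -5.19208481e-05, -3.63708554e-05]), 'tau': array([-2.53015223e-04, -4.33457386e+01,  1.02457099e+00, -2.49511671e+01,
        1.06948736e-02,  1.12566201e-02, -6.20260536e-06]), 'position': array([ 0.15732053, -0.62970088,  0.2298898 ]), 'orientation': array([ 9.92511285e-01,  1.22145878e-01, -2.26096437e-04, -1.29679666e-03]), 'force': array([ 0.08408902, -0.71310636,  0.18966096]), 'wrist_torque': array([-0.05564714,  0.04286833,  0.01338147]), 'grasp_force': 0.0, 'gripper_width': 1.0026396030311748}
top [[401.7, 0.0, 278.7], [0.0, 401.7, 205.6], [0.0, 0.0, 1.0]] [[0.0686, -0.9759, 0.207, 0.2937], [-0.9976, -0.0676, 0.0123, 0.1966], [0.002, -0.2074, -0.9783, 1.1097], [0.0, 0.0, 0.0, 1.0]]
scene [[459.2, 0.0, 275.0], [0.0, 459.2, 205.8], [0.0, 0.0, 1.0]] [[-0.6245, -0.3777, 0.6836, -0.1943], [-0.7809, 0.2839, -0.5564, 0.7658], [0.0161, -0.8813, -0.4723, 0.5356], [0.0, 0.0, 0.0, 1.0]]
[[-0.0004, -0.9495, -0.3137, 0.081], [1.0, -0.0004, 0.0, 0.0], [-0.0001, -0.3137, 0.9495, -0.142], [0.0, 0.0, 0.0, 1.0]]
```

View pics/top0b.png

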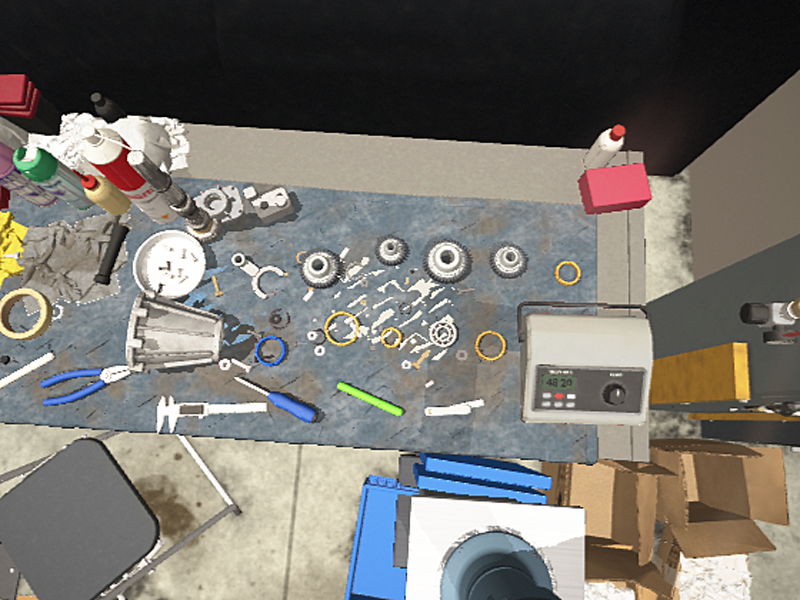

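View pics/scene0.png

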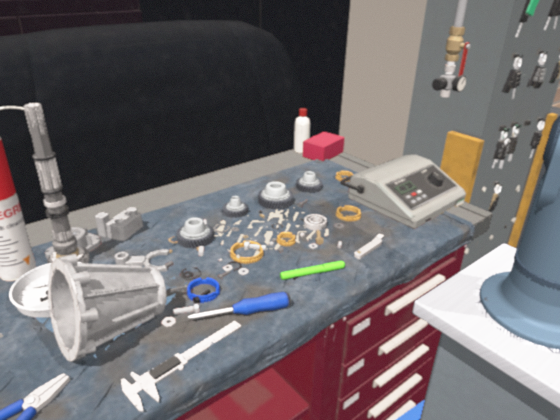

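The top view shows four gears at (321,266), (391,248), (447,260) and (510,258), and four brass rings at (342,328), (391,338), (490,345) and (568,272). The blue look-alike is at (271,349), the bearing at (442,333) and the fork at (262,275). Next I measure the rings by colour and enlarge a crop to confirm.

```bash
cat > h.py <<'E'
import cv2,numpy as np
from workcell import manip,capture,get_calibration
from scipy.spatial.transform import Rotation as R
def ray(uv,z,K,T):
    uv=np.atleast_2d(np.float64(uv));d=np.c_[uv,np.ones(len(uv))]@np.linalg.inv(K).T@T[:3,:3].T
    return (T[:3,3]+d*((z-T[2,3])/d[:,2])[:,None])[:,:2]
def brass(im,K,T,z,amin=40):
    h=cv2.cvtColor(im,cv2.COLOR_BGR2HSV);m=cv2.inRange(h,(12,110,90),(30,255,255))
    m=cv2.morphologyEx(m,cv2.MORPH_CLOSE,np.ones((3,3)))
    out=[]
    for c in cv2.findContours(m,cv2.RETR_EXTERNAL,cv2.CHAIN_APPROX_NONE)[0]:
        if cv2.contourArea(c)<amin or len(c)<6: continue
        p=ray(c[:,0],z,K,T);(x,y),r=cv2.minEnclosingCircle(np.float32(p*1000))
        e=cv2.fitEllipse(np.float32(p*1000));out.append((np.round(c[:,0].mean(0)),np.round(e[0],1),np.round(e[1],1)))
    return out
def wristT():
    s=manip.get_state();T=np.eye(4);T[:3,:3]=R.from_quat(s["orientation"]).as_matrix();T[:3,3]=s["position"]
    c=get_calibration("wrist");im=capture("wrist");return im,np.array(c["intrinsics"]),T@c["mount"]
E
python3 - <<'E'
from h import *
im=cv2.imread("pics/top0.png");c=get_calibration("top");K,T=np.array(c["intrinsics"]),np.array(c["cam_to_world"])
for o in brass(im,K,T,.012):
    if 200<o[0][0]<430 and 150<o[0][1]<270: print(o)
for z,uv in ((.046,(313,181)),):pass
cv2.imwrite("pics/c1.png",cv2.resize(im[155:265,180:420],(800,367),interpolation=cv2.INTER_CUBIC))
E
```

```text
(array([343., 241.]), array([437.5,  28.2]), array([55.7, 57.7]))
(array([274., 236.]), array([439.6, 218.8]), array([37.5, 38.4]))
(array([239., 230.]), array([450.7, 315.6]), array([64.3, 64.8]))
(array([397., 191.]), array([ 591.1, -118.9]), array([46.6, 50.4]))
```

View pics/c1.png

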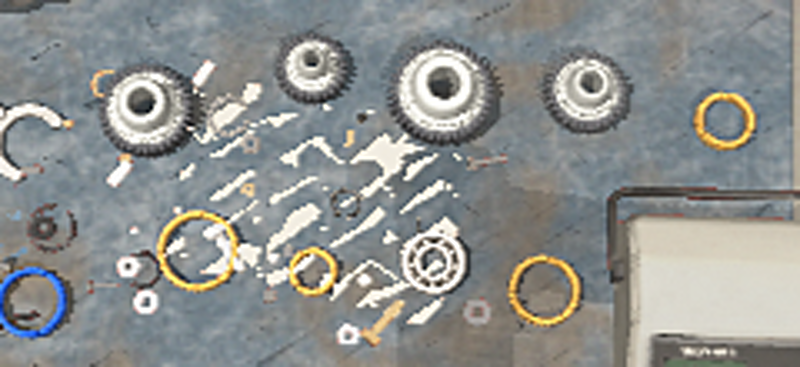

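The crop confirms the ring sizes: Ø65 at left is ring 68, Ø38 is ring 41, Ø57 is ring 59, and the one far right is ring 50. The blue ring at (32,302) is left alone. The gears from left to right are 79, 61, 88 and 70, with cone tops at crop pixels (143,101), (312,58), (442,86) and (591,81).

Run:
```python
from h import *
c=get_calibration("top");K,T=np.array(c["intrinsics"]),np.array(c["cam_to_world"])
f=lambda u,v:(180+u*.3-.35,155+v*.3-.35)
for n,p,z in(("79",(143,101),.044),("61",(312,58),.04),("88",(442,86),.046),("70",(591,81),.042),("bearing",(434,262),.015),("boxhandle",(612,192),.1),("boxhandle0",(612,192),.05)):print(n,np.round(ray(f(*p),z,K,T)*1000))
# triangulate handle/box-top left corner: top (800px)(522,322)
print(ray((365,225),.1,K,T),ray((365,225),.05,K,T))
```

```text
79 [[566. 368.]]
61 [[614. 232.]]
88 [[595. 123.]]
70 [[609.   0.]]
bearing [[454. 120.]]
boxhandle [[505.  -8.]]
boxhandle0 [[515. -18.]]
[[ 0.47214509 -0.01306439]] [[ 0.48098016 -0.02344889]]
```

Request:
step_arm([
  [8.5, 0, 2, 3, 0, 0, 8],
  [8.5, 0, 3, 3, 0, 0, 8],
  [8.5, 0, 4, 2, 0, 0, 8],
  [8.5, 0, 5, 0, 0, 0, 8],
  [8.5, 1, 4.8, 0, 0, 0, 8],
  [8.5, 1, 4.8, 0, 0, 0, 8],
  [8.5, 2, 4.5, 0, 0, 0, 8],
  [8.5, 2, 4.5, 0, 0, 0, 8],
  [8.5, 2, 4.5, 0, 0, 0, 8],
  [8.5, 2, 4.5, 0, 0, 0, 4],
  [8.5, 2, 4.5, 0, 0, 0, 0],
  [8.5, 2, 4.5, 0, 0, 0, 0],
])

```text
t: 1.3
position: [0.2976, -0.1226, 0.3109]
orientation: [0.707, 0.707, -0.0, 0.0]
force: [0.9, -0.2, 0.2]
gripper_width: 0.997
grasp_force: 0.0
```

Request:
step_arm([
  [8.5, 1.5, 4.5, 0, 0, 0, 0],
  [8.5, 1.5, 4.5, 0, 0, 0, 0],
  [8.5, 1.5, 4.5, 0, 0, 0, 0],
  [8.5, 1.5, 4.5, 0, 0, 0, 0],
  [8.5, 1.5, 4.5, 0, 0, 0, 0],
  [8.5, 1.5, 4.5, 0, 0, 0, 0],
  [8.5, 1.5, 4.5, -1, 0, 0, 0],
  [8.5, 1.5, 4, -3, 0, 0, 0],
  [8.5, 1.5, 4, -3, 0, 0, 0],
  [8.5, 1.5, 4, -3, 0, 0, 0],
  [8.5, 0.3, 0.4, -3, 0, 0, 0],
  [8.5, 0, 0, -3, 0, 0, 0],
])

```text
t: 2.5
position: [0.4394, 0.289, 0.1678]
orientation: [0.705, 0.709, -0.006, -0.002]
force: [-0.1, -0.3, 0.3]
gripper_width: 1.0
grasp_force: 0.0
```

Run:
```python
from h import *
print(manip.get_state()["position"])
im,K,T=wristT();cv2.imwrite("pics/w1.png",im)
for o in brass(im,K,T,.013,300):print(o)
```

```text
[0.43943817 0.28901645 0.16784231]
(array([279., 260.]), array([439.1, 221.7]), array([38.8, 41.9]))
(array([292., 159.]), array([449.9, 315.7]), array([64.3, 65.7]))
```

View pics/w1.png

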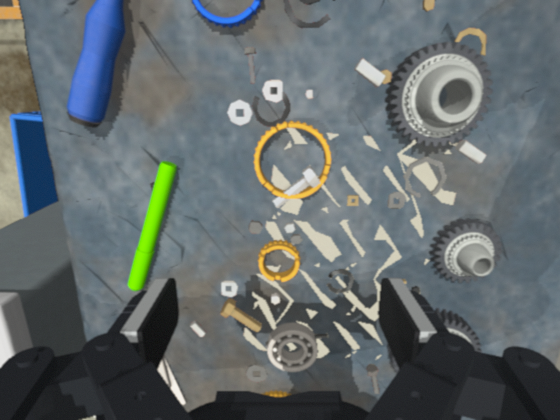

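The wrist view shows ring 68 at (292,159) and ring 41 at (279,260), agreeing with the top view. Gear 79's cone top is at about (457,96) and gear 61's at about (482,260). The bearing is at (292,347).

Run:
```python
from h import *
print(np.round(manip.get_state()["position"],4))
im,K,T=wristT();
for o in brass(im,K,T,.013,300):print(o)
print(ray((457,96),.044,K,T),ray((482,260),.04,K,T), np.round(T[:3,3],3))
cv2.imwrite("pics/w2.png",cv2.resize(im[0:300,360:560],(400,600),interpolation=cv2.INTER_CUBIC))
```

```text
[0.4367 0.2847 0.1629]
(array([283., 258.]), array([439. , 221.2]), array([38.8, 42.1]))
(array([297., 154.]), array([449.9, 315.4]), array([64.6, 65.6]))
[[0.55927248 0.36371864]] [[0.60294169 0.23560302]] [0.439 0.367 0.304]
```

View pics/w2.png

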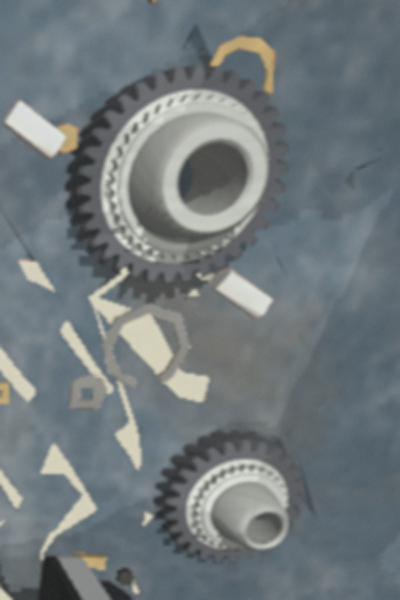

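Request:
step_arm([
  [8.3, 1.3, 3.1, -2, 0, 0, 0],
  [8.3, 0, 0, 0, 0, 0, 0],
  [8.3, 0, 0, 0, 0, 0, 0],
  [8.3, 0, 0, 0, 0, 0, 0],
])

```text
t: 3.0
position: [0.4543, 0.3163, 0.1512]
orientation: [0.707, 0.707, -0.005, 0.001]
force: [-1.0, -0.4, 0.3]
gripper_width: 0.97
grasp_force: 0.0
```

Run:
```python
from h import *
s=manip.get_state();print(np.round(s["position"],4),s["orientation"].round(4),s["qpos"].round(2))
im,K,T=wristT();
for o in brass(im,K,T,.013,300):print(o)
```

```text
[0.4543 0.3163 0.1512] [ 0.7072  0.707  -0.0052  0.0009] [ 0.2   0.55 -1.1   1.86  0.55  1.1  -1.11]
(array([262., 295.]), array([439.5, 222.3]), array([38.9, 43.3]))
(array([274., 194.]), array([450.1, 316.2]), array([64.5, 66.9]))
```

Request:
step_arm([
  [8.3, -0.4, 0, -3, 0, 0, 0],
  [8.3, 0, 0, -3, 0, 0, 0],
  [8.3, 0, 0, -3, 0, 0, 0],
  [8.3, 0, 0, -2, 0, 0, 0],
  [8.3, 0, 0, -1.5, 0, 0, 0],
  [8.3, 0, 0, -1, 0, 0, 0],
  [8.3, 0, 0, 0, 0, 0, 0],
  [8.3, 0, 0, 0, 0, 0, 0],
])

```text
t: 3.85
position: [0.4503, 0.3173, 0.0157]
orientation: [0.707, 0.707, -0.005, 0.0]
force: [0.5, -0.2, 0.0]
gripper_width: 0.972
grasp_force: 0.0
```

Request:
step_arm([
  [8.3, 0, -0.1, -0.8, 0, 0, 0],
  [8.3, 0, 0, -0.8, 0, 0, 0],
  [8.3, 0, 0, -0.4, 0, 0, 0],
  [8.3, 0, 0, 0, 0, 0, 0],
  [6, 0, 0, 0, 0, 0, 0],
  [6, 0, 0, 0, 0, 0, 0],
  [6, 0, 0, 0, 0, 0, 0],
  [6, 0, 0, 0, 0, 0, 0],
], squeeze=40)

```text
t: 4.65
position: [0.4498, 0.3162, -0.0045]
orientation: [0.707, 0.707, -0.006, 0.0]
force: [-1.3, -0.3, 4.5]
gripper_width: 0.791
grasp_force: 45.0
```

Request:
step_arm([
  [6, 0, 0, 2, 0, 0, 0],
  [6, 0, 0, 4, 0, 0, 0],
  [6, 0, 0, 4, 0, 0, 0],
  [6, 1, -2, 3, 0, 0, 0],
  [6, 2, -4, 0, 0, 0, 0],
  [6, 2, -4, 0, 0, 0, 0],
  [6, 2, -4, 0, 0, 0, 0],
  [6, 2.5, -4, 0, 0, 0, 0],
  [6, 2.5, -4, 0, 0, 0, 0],
  [6, 2.5, -4, 0, 0, 0, 0],
  [6, 0, 0, 0, 0, 0, 0],
  [6, 0, 0, 0, 0, 0, 0],
])

```text
t: 5.85
position: [0.595, 0.0534, 0.1238]
orientation: [0.709, 0.706, -0.006, -0.0]
force: [-0.0, 0.8, -0.7]
gripper_width: 0.789
grasp_force: 45.6
```

Run:
```python
from h import *
s=manip.get_state();print(np.round(s["position"],4),s["gripper_width"],s["grasp_force"],s["force"])
im,K,T=wristT();cv2.imwrite("pics/w3.png",im);np.savez("pics/w3.npz",K=K,T=T)
```

```text
[0.595  0.0534 0.1238] 0.789102303408846 45.62347445636988 [-0.0252428   0.83587628 -0.67798653]
```

View pics/w3.png

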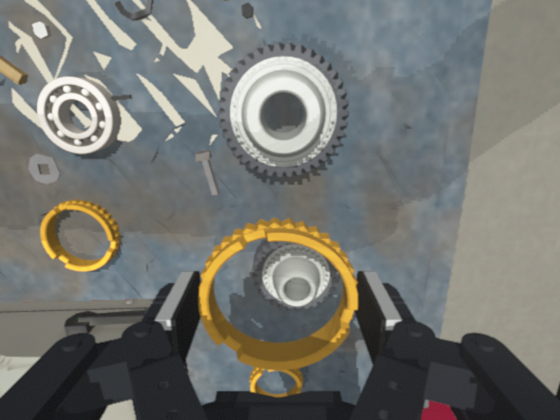

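Ring 68 is held. Gear 88's cone top is at about (284,111), gear 70's shows through the ring at (297,289), and ring 59 is at (80,236). The box edge lies along row 305.

Run:
```python
from h import *
d=np.load("pics/w3.npz");K,T=d["K"],d["T"];im=cv2.imread("pics/w3.png")
print(ray((284,111.5),.046,K,T),ray((297,289),.042,K,T),"box",ray((60,308),.1,K,T),ray((60,308),.06,K,T))
g=cv2.cvtColor(im,cv2.COLOR_BGR2GRAY)
# dark hole blob & teeth outline of gear 88
m=(g[60:165,230:340]<90).astype(np.uint8);n,l,st,ce=cv2.connectedComponentsWithStats(m)
for i in range(1,n):
    if st[i,4]>200: print(st[i],ce[i]+[230,60])
for o in brass(im,K,T,.013,300):print(o)
```

```text
[[0.59863564 0.12401452]] [[6.08152760e-01 1.29856228e-04]] box [[0.47516598 0.02319122]] [[ 0.44562248 -0.00393326]]
[  32   33   43   37 1170] [282.64529915 110.7025641 ]
(array([277., 304.]), array([593.7, -36. ]), array([126.8, 166.7]))
(array([ 80., 235.]), array([439.9,  29.5]), array([57.5, 63.1]))
```

Request:
step_arm([
  [6, 0.1, 2, 0, 0, 0, 0],
  [6, 0.1, 2.5, 0, 0, 0, 0],
  [6, 0, 2.5, -1, 0, 0, 0],
  [6, 0, 0, -3, 0, 0, 0],
  [6, 0, 0, -2, 0, 0, 0],
  [6, 0, 0, -1, 0, 0, 0],
  [6, 0, 0, 0, 0, 0, 0],
  [6, 0, 0, 0, 0, 0, 0],
])

```text
t: 6.7
position: [0.5969, 0.1256, 0.0551]
orientation: [0.707, 0.707, -0.006, 0.0]
force: [0.2, 0.2, -0.3]
gripper_width: 0.792
grasp_force: 45.6
```

Request:
step_arm([
  [6, 0, -0.15, -0.6, 0, 0, 0],
  [6, 0, 0, -0.6, 0, 0, 0],
  [6, 0, 0, -0.5, 0, 0, 0],
  [6, 0, 0, -0.5, 0, 0, 0],
  [6, 0, 0, -0.4, 0, 0, 0],
  [6, 0, 0, 0, 0, 0, 0],
  [6, 0, 0, 0, 0, 0, 0],
])

```text
t: 7.4
position: [0.5967, 0.1243, 0.0287]
orientation: [0.707, 0.707, -0.006, 0.0]
force: [-0.1, -0.1, -1.2]
gripper_width: 0.792
grasp_force: 45.6
```

Run:
```python
from h import *
im,K,T=wristT();cv2.imwrite("pics/w4.png",im);np.savez("pics/w4.npz",K=K,T=T)
```

```text
(no output)
```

View pics/w4.png

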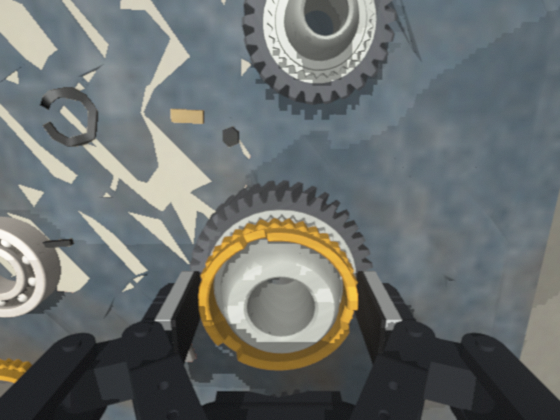

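The ring is centred over the cone at 5 mm above the seat, with no contact force. I'll lower it, release and back off.

Request:
step_arm([
  [6, 0, 0, -0.3, 0, 0, 0],
  [6, 0, 0, -0.2, 0, 0, 0],
  [6, 0, 0, 0, 0, 0, 0],
  [8.2, 0, 0, 0, 0, 0, 0],
  [8.2, 0, 0, 0, 0, 0, 0],
  [8.2, 0, 0, 0, 0, 0, 0],
  [8.2, 0, 0, 2, 0, 0, 0],
  [8.2, 0, 0, 4, 0, 0, 0],
  [8.2, 0, 0, 4, 0, 0, 0],
  [8.2, -1, -1, 2, 0, 0, 0],
  [8.2, -3, -2, 0, 0, 0, 0],
  [8.2, -3.5, -2, 0, 0, 0, 0],
])

```text
t: 8.65
position: [0.5229, 0.0753, 0.1467]
orientation: [0.706, 0.708, -0.004, 0.001]
force: [0.3, -0.5, 0.2]
gripper_width: 0.959
grasp_force: 0.0
```

Request:
step_arm([
  [7.6, -4, -2.5, 0, 0, 0, 0],
  [7.6, -4, -2, 0, 0, 0, 0],
  [7.6, 0, 0, 0, 0, 0, 0],
  [7.6, 0, 0, 0, 0, 0, 0],
])

```text
t: 9.05
position: [0.4408, 0.028, 0.1443]
orientation: [0.708, 0.707, -0.007, 0.001]
force: [0.7, 0.2, 0.3]
gripper_width: 0.891
grasp_force: 0.0
```

Run:
```python
from h import *
print(manip.get_state()["position"].round(4))
im,K,T=wristT();cv2.imwrite("pics/w5.png",im);np.savez("pics/w5.npz",K=K,T=T)
for z in(.013,.041):
  for o in brass(im,K,T,z,300):print(z,o)
```

```text
[0.4408 0.028  0.1443]
0.013 (array([274., 195.]), array([437.3,  28.5]), array([56.2, 58.4]))
0.013 (array([513.,  66.]), array([611.5, 123.1]), array([68. , 72.4]))
0.041 (array([274., 195.]), array([437.8,  36.9]), array([50.4, 52.4]))
0.041 (array([513.,  66.]), array([594.1, 121.8]), array([61., 65.]))
```

View pics/w5.png

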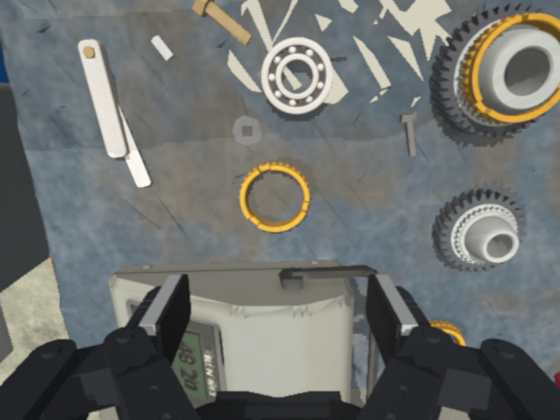

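Ring 68 sits on gear 88, upper right. Ring 59 is at (274,197), and the box side is about 57 mm from its centre, so the gripper body clears.

Request:
step_arm([
  [7.5, -0.3, 0, -3, 0, 0, 0],
  [7.5, 0, 0, -3, 0, 0, 0],
  [7.5, 0, 0, -3, 0, 0, 0],
  [7.5, 0, 0, -2, 0, 0, 0],
  [7.5, 0, 0, -1.5, 0, 0, 0],
  [7.5, 0, 0, -0.8, 0, 0, 0],
  [7.5, 0, 0, 0, 0, 0, 0],
  [7.5, 0, 0, 0, 0, 0, 0],
])

```text
t: 9.9
position: [0.44, 0.0306, 0.0115]
orientation: [0.706, 0.708, -0.005, 0.0]
force: [-0.4, 0.1, -0.5]
gripper_width: 0.876
grasp_force: 0.0
```

Request:
step_arm([
  [7.5, -0.2, -0.2, -0.6, 0, 0, 0],
  [7.5, 0, 0, -0.5, 0, 0, 0],
  [7.5, 0, 0, -0.3, 0, 0, 0],
  [7.5, 0, 0, 0, 0, 0, 0],
  [5.1, 0, 0, 0, 0, 0, 0],
  [5.1, 0, 0, 0, 0, 0, 0],
  [5.1, 0, 0, 0, 0, 0, 0],
  [5.1, 0, 0, 0, 0, 0, 0],
])

```text
t: 10.7
position: [0.4367, 0.0273, -0.0025]
orientation: [0.707, 0.707, -0.006, 0.001]
force: [-2.5, -0.8, 6.4]
gripper_width: 0.68
grasp_force: 41.5
```

Request:
step_arm([
  [5.1, 0, 0, 2, 0, 0, 0],
  [5.1, 0, 0, 4, 0, 0, 0],
  [5.1, 0, 0, 4, 0, 0, 0],
  [5.1, 1, 2, 2.5, 0, 0, 0],
  [5.1, 2, 4, 0, 0, 0, 0],
  [5.1, 2, 4, 0, 0, 0, 0],
  [5.1, 2, 4, 0, 0, 0, 0],
  [5.1, 2, 4, 0, 0, 0, 0],
  [5.1, 2, 4, 0, 0, 0, 0],
  [5.1, 1.8, 4.3, 0, 0, 0, 0],
  [5.1, 0, 0, 0, 0, 0, 0],
  [5.1, 0, 0, 0, 0, 0, 0],
])

```text
t: 11.9
position: [0.5636, 0.2925, 0.1216]
orientation: [0.706, 0.709, -0.006, -0.001]
force: [-0.3, -0.8, -0.8]
gripper_width: 0.681
grasp_force: 43.5
```

Run:
```python
from h import *
print(manip.get_state()["position"].round(4))
im,K,T=wristT();cv2.imwrite("pics/w6.png",im);np.savez("pics/w6.npz",K=K,T=T)
```

```text
[0.5636 0.2925 0.1216]
```

View pics/w6.png

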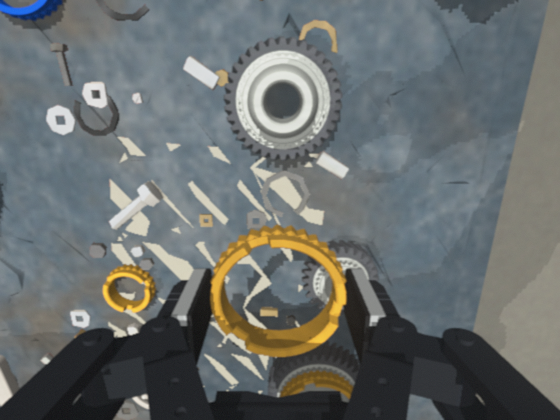

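Gear 79's cone top is at (283,99), and ring 59 is held.

Run:
```python
from h import *
d=np.load("pics/w6.npz");K,T=d["K"],d["T"]
print(ray((283,99),.044,K,T),ray((283,100.5),.02,K,T))
```

```text
[[0.56596592 0.37035745]] [[0.56607764 0.36899476]]
```

Request:
step_arm([
  [5.1, 0.1, 2.5, 0, 0, 0, 0],
  [5.1, 0.1, 2.6, 0, 0, 0, 0],
  [5.1, 0, 2.5, -1, 0, 0, 0],
  [5.1, 0, 0, -3, 0, 0, 0],
  [5.1, 0, 0, -2, 0, 0, 0],
  [5.1, 0, 0, -1, 0, 0, 0],
  [5.1, 0, 0, 0, 0, 0, 0],
  [5.1, 0, 0, 0, 0, 0, 0],
])

```text
t: 12.75
position: [0.5674, 0.3652, 0.0521]
orientation: [0.707, 0.707, -0.006, 0.0]
force: [0.1, 0.3, -0.0]
gripper_width: 0.679
grasp_force: 43.5
```

Request:
step_arm([
  [5.1, -0.15, 0.4, 0, 0, 0, 0],
  [5.1, 0, 0, -0.6, 0, 0, 0],
  [5.1, 0, 0, -0.6, 0, 0, 0],
  [5.1, 0, 0, -0.4, 0, 0, 0],
  [5.1, 0, 0, -0.4, 0, 0, 0],
  [5.1, 0, 0, -0.4, 0, 0, 0],
  [5.1, 0, 0, 0, 0, 0, 0],
  [5.1, 0, 0, 0, 0, 0, 0],
])

```text
t: 13.55
position: [0.5651, 0.3704, 0.0277]
orientation: [0.707, 0.707, -0.006, 0.0]
force: [0.5, 0.5, -0.2]
gripper_width: 0.68
grasp_force: 43.5
```

Run:
```python
from h import *
im,K,T=wristT();cv2.imwrite("pics/w7.png",im[150:420,140:440])
```

```text
(no output)
```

View pics/w7.png

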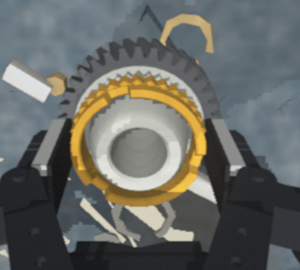

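Ring 59 is around the cone and free of contact.

Request:
step_arm([
  [5.1, 0, 0, -0.4, 0, 0, 0],
  [5.1, 0, 0, -0.1, 0, 0, 0],
  [5.1, 0, 0, 0, 0, 0, 0],
  [7.4, 0, 0, 0, 0, 0, 0],
  [7.4, 0, 0, 0, 0, 0, 0],
  [7.4, 0, 0, 0, 0, 0, 0],
  [7.4, 0, 0, 2, 0, 0, 0],
  [7.4, 0, 0, 4, 0, 0, 0],
  [7.4, 0, 0, 4, 0, 0, 0],
  [7.4, -1, -1, 2, 0, 0, 0],
  [7.4, -2.5, -3.5, 0, 0, 0, 0],
  [7.4, -3, -3.5, 0, 0, 0, 0],
])

```text
t: 14.8
position: [0.5009, 0.2916, 0.1458]
orientation: [0.707, 0.708, -0.003, 0.001]
force: [-0.1, -0.4, 0.3]
gripper_width: 0.865
grasp_force: 0.0
```

Request:
step_arm([
  [5.8, -3, -3.5, 0, 0, 0, 0],
  [5.8, -3, -3.2, 0, 0, 0, 0],
  [5.8, 0, 0, 0, 0, 0, 0],
  [5.8, 0, 0, 0, 0, 0, 0],
])

```text
t: 15.2
position: [0.4401, 0.2223, 0.1436]
orientation: [0.707, 0.707, -0.006, 0.001]
force: [0.4, 0.9, 0.5]
gripper_width: 0.683
grasp_force: 0.0
```

Run:
```python
from h import *
print(manip.get_state()["position"].round(4))
im,K,T=wristT();cv2.imwrite("pics/w8.png",im);np.savez("pics/w8.npz",K=K,T=T)
for z in(.013,.039):
  for o in brass(im,K,T,z,300):print(z,o)
```

```text
[0.4401 0.2223 0.1436]
0.013 (array([471., 310.]), array([612.4, 106.7]), array([67.2, 79.1]))
0.013 (array([277., 200.]), array([439.3, 220.4]), array([38.7, 40.2]))
0.013 (array([475.,  15.]), array([575.5, 359.4]), array([27.9, 53.2]))
0.039 (array([471., 310.]), array([596.1, 125.6]), array([60.8, 71.5]))
0.039 (array([277., 200.]), array([439.5, 228.4]), array([35. , 36.4]))
0.039 (array([475.,  15.]), array([562.7, 354.1]), array([25.2, 48.1]))
```

View pics/w8.png

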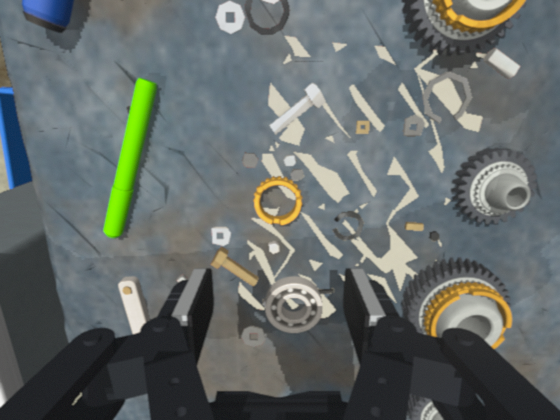

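Ring 41 is at (277,202) with room for the fingers on both sides. Both seated rings look good.

Request:
step_arm([
  [5.8, -0.1, -0.15, -3, 0, 0, 0],
  [5.8, 0, 0, -3, 0, 0, 0],
  [5.8, 0, 0, -3, 0, 0, 0],
  [5.8, 0, 0, -2, 0, 0, 0],
  [5.8, 0, 0, -1.3, 0, 0, 0],
  [5.8, 0, 0, -0.8, 0, 0, 0],
  [5.8, 0, 0, 0, 0, 0, 0],
  [5.8, 0, 0, 0, 0, 0, 0],
])

```text
t: 16.05
position: [0.44, 0.2229, 0.0127]
orientation: [0.707, 0.707, -0.005, 0.0]
force: [0.0, -0.4, -0.0]
gripper_width: 0.68
grasp_force: 0.0
```

Request:
step_arm([
  [5.8, -0.05, -0.2, -0.6, 0, 0, 0],
  [5.8, 0, 0, -0.4, 0, 0, 0],
  [5.8, 0, 0, -0.2, 0, 0, 0],
  [5.8, 0, 0, 0, 0, 0, 0],
  [3.4, 0, 0, 0, 0, 0, 0],
  [3.4, 0, 0, 0, 0, 0, 0],
  [3.4, 0, 0, 0, 0, 0, 0],
  [3.4, 0, 0, 0, 0, 0, 0],
])

```text
t: 16.85
position: [0.4388, 0.2199, 0.0003]
orientation: [0.707, 0.707, -0.006, 0.0]
force: [-0.5, -1.2, 5.7]
gripper_width: 0.461
grasp_force: 40.4
```

Request:
step_arm([
  [3.4, 0, 0, 2, 0, 0, 0],
  [3.4, 0, 0, 4, 0, 0, 0],
  [3.4, 0, 0, 4, 0, 0, 0],
  [3.4, 1.3, -0.5, 2, 0, 0, 0],
  [3.4, 4, -1.5, 0, 0, 0, 0],
  [3.4, 4, -1.5, 0, 0, 0, 0],
  [3.4, 4, -1.5, 0, 0, 0, 0],
  [3.4, 4, -1.5, 0, 0, 0, 0],
  [3.4, 0, 0, 0, 0, 0, 0],
  [3.4, 0, 0, 0, 0, 0, 0],
])

```text
t: 17.85
position: [0.6122, 0.1538, 0.1188]
orientation: [0.708, 0.706, -0.006, -0.001]
force: [-0.9, 0.6, -1.0]
gripper_width: 0.462
grasp_force: 40.6
```

Run:
```python
from h import *
print(manip.get_state()["position"].round(4))
im,K,T=wristT();cv2.imwrite("pics/w9.png",im);np.savez("pics/w9.npz",K=K,T=T)
```

```text
[0.6122 0.1538 0.1188]
```

View pics/w9.png

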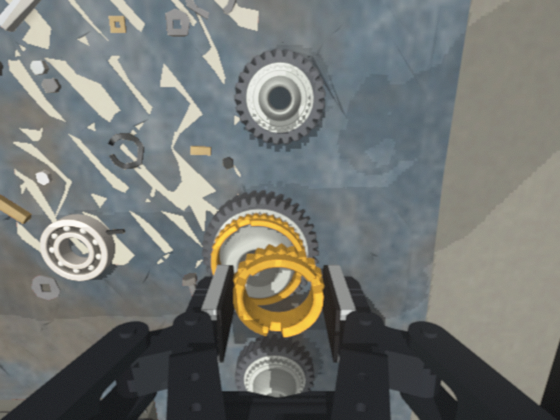

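Gear 61's cone top is at (280,97.5), and ring 41 is held.

Run:
```python
from h import *
d=np.load("pics/w9.npz");K,T=d["K"],d["T"]
print(ray((280,97.5),.04,K,T),ray((281,99.5),.016,K,T))
```

```text
[[0.61327071 0.23246513]] [[0.61383271 0.23087208]]
```

Request:
step_arm([
  [3.4, 0.1, 2.6, 0, 0, 0, 0],
  [3.4, 0, 2.6, 0, 0, 0, 0],
  [3.4, 0, 2.6, -1, 0, 0, 0],
  [3.4, 0, 0, -3, 0, 0, 0],
  [3.4, 0, 0, -2, 0, 0, 0],
  [3.4, 0, 0, -0.5, 0, 0, 0],
  [3.4, 0, 0, 0, 0, 0, 0],
  [3.4, 0, 0, 0, 0, 0, 0],
  [3.4, 0, 0, 0, 0, 0, 0],
])

```text
t: 18.8
position: [0.6137, 0.2329, 0.0563]
orientation: [0.707, 0.707, -0.005, 0.001]
force: [0.4, 0.2, -0.3]
gripper_width: 0.467
grasp_force: 40.6
```

Request:
step_arm([
  [3.4, 0, -0.1, -0.6, 0, 0, 0],
  [3.4, 0, 0, -0.6, 0, 0, 0],
  [3.4, 0, 0, -0.6, 0, 0, 0],
  [3.4, 0, 0, -0.6, 0, 0, 0],
  [3.4, 0, 0, -0.5, 0, 0, 0],
  [3.4, 0, 0, 0, 0, 0, 0],
  [3.4, 0, 0, 0, 0, 0, 0],
])

```text
t: 19.5
position: [0.6125, 0.232, 0.0256]
orientation: [0.707, 0.707, -0.006, 0.0]
force: [0.4, -0.4, -0.5]
gripper_width: 0.461
grasp_force: 40.7
```

Run:
```python
from h import *
im,K,T=wristT();cv2.imwrite("pics/w10.png",im[150:420,140:440])
```

```text
(no output)
```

View pics/w10.png

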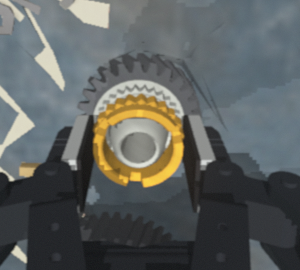

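Request:
step_arm([
  [3.4, 0, 0, -0.4, 0, 0, 0],
  [3.4, 0, 0, 0, 0, 0, 0],
  [5.7, 0, 0, 0, 0, 0, 0],
  [5.7, 0, 0, 0, 0, 0, 0],
  [5.7, 0, 0, 0, 0, 0, 0],
  [5.7, 0, 0, 2, 0, 0, 0],
  [5.7, 0, 0, 4, 0, 0, 0],
  [5.7, 0, 0, 4, 0, 0, 0],
  [5.7, 0, -1, 3, 0, 0, 0],
  [5.7, 0, -4, 0, 0, 0, 0],
  [5.7, 0, -4, 0, 0, 0, 0],
  [6.7, 0, -4, 0, 0, 0, 0],
])

```text
t: 20.75
position: [0.613, 0.1012, 0.1541]
orientation: [0.706, 0.708, -0.005, 0.001]
force: [0.1, -1.1, -0.3]
gripper_width: 0.784
grasp_force: 0.0
```

Request:
step_arm([
  [6.7, 0, -4, 0, 0, 0, 0],
  [6.7, -0.1, -4, 0, 0, 0, 0],
  [6.7, -0.5, -4, 0, 0, 0, 0],
  [6.7, -0.5, -4, 0, 0, 0, 0],
  [6.7, -0.5, -4, 0, 0, 0, 0],
  [6.7, -0.5, -2, 0, 0, 0, 0],
  [6.7, 0, 0, 0, 0, 0, 0],
  [6.7, 0, 0, 0, 0, 0, 0],
])

```text
t: 21.55
position: [0.5919, -0.1178, 0.153]
orientation: [0.707, 0.707, -0.005, 0.0]
force: [0.5, -0.2, 0.1]
gripper_width: 0.785
grasp_force: 0.0
```

Run:
```python
from h import *
print(manip.get_state()["position"].round(4),manip.get_state()["qpos"].round(2))
im,K,T=wristT();cv2.imwrite("pics/w11.png",im);np.savez("pics/w11.npz",K=K,T=T)
for o in brass(im,K,T,.013,300):print(o)
d=np.load("pics/w5.npz");print(ray((497,246),.042,d["K"],d["T"]))
# dark bore of gear 70
g=cv2.cvtColor(im,cv2.COLOR_BGR2GRAY);p=np.linalg.inv(T)@np.r_[.609,.0,.042,1];print("gear70 expected px",(K@p[:3]/p[2])[:2])
top=capture("top");c=get_calibration("top")
for o in brass(top,np.array(c["intrinsics"]),np.array(c["cam_to_world"]),.036):
    if 200<o[0][0]<430 and 150<o[0][1]<270: print(o)
```

```text
[ 0.5919 -0.1178  0.153 ] [ 0.9   0.6  -1.02  1.74  0.57  1.13 -0.3 ]
(array([120., 411.]), array([ 426.7, -353. ]), array([25.6, 42.6]))
(array([278., 196.]), array([ 591.7, -119.2]), array([47.2, 49.3]))
[[ 0.60522699 -0.00069723]]
gear70 expected px [304.99987593  32.93929396]
(array([397., 191.]), array([ 584.6, -112. ]), array([45.6, 49.3]))
(array([220., 184.]), array([567.7, 372.5]), array([53.9, 66.7]))
(array([312., 180.]), array([598.8, 123.4]), array([65.7, 65.9]))
(array([273., 173.]), array([612.8, 231.8]), array([38.9, 40.1]))
```

Request:
step_arm([
  [6.7, 0, -0.1, -3, 0, 0, 0],
  [6.7, 0, 0, -3, 0, 0, 0],
  [6.7, 0, 0, -3, 0, 0, 0],
  [6.7, 0, 0, -3, 0, 0, 0],
  [6.7, 0, 0, -1.3, 0, 0, 0],
  [6.7, 0, 0, -0.7, 0, 0, 0],
  [6.7, 0, 0, 0, 0, 0, 0],
  [6.7, 0, 0, 0, 0, 0, 0],
])

```text
t: 22.45
position: [0.593, -0.1185, 0.0133]
orientation: [0.707, 0.708, -0.005, 0.001]
force: [-0.2, -0.2, 0.4]
gripper_width: 0.787
grasp_force: 0.0
```

Request:
step_arm([
  [6.7, -0.1, -0.05, -0.6, 0, 0, 0],
  [6.7, 0, 0, -0.5, 0, 0, 0],
  [6.7, 0, 0, -0.3, 0, 0, 0],
  [6.7, 0, 0, 0, 0, 0, 0],
  [4.3, 0, 0, 0, 0, 0, 0],
  [4.3, 0, 0, 0, 0, 0, 0],
  [4.3, 0, 0, 0, 0, 0, 0],
  [4.3, 0, 0, 0, 0, 0, 0],
])

```text
t: 23.25
position: [0.5911, -0.1195, -0.0018]
orientation: [0.707, 0.707, -0.005, 0.0]
force: [-0.0, -0.4, 1.0]
gripper_width: 0.571
grasp_force: 41.5
```

Request:
step_arm([
  [4.3, 0, 0, 2, 0, 0, 0],
  [4.3, 0, 0, 4, 0, 0, 0],
  [4.3, 0, 0, 4, 0, 0, 0],
  [4.3, 0.7, 1.2, 2, 0, 0, 0],
  [4.3, 1, 3, 0, 0, 0, 0],
  [4.3, 0, 0, 0, 0, 0, 0],
  [4.3, 0, 0, 0, 0, 0, 0],
])

```text
t: 23.95
position: [0.6077, -0.0761, 0.1191]
orientation: [0.706, 0.708, -0.006, 0.001]
force: [-0.6, -0.4, -0.9]
gripper_width: 0.567
grasp_force: 41.6
```

Run:
```python
from h import *
print(manip.get_state()["position"].round(4))
im,K,T=wristT();cv2.imwrite("pics/w12.png",im)
p=np.linalg.inv(T)@np.r_[.608,.0,.042,1];u,v=(K@p[:3]/p[2])[:2];print(u,v)
g=cv2.cvtColor(im,cv2.COLOR_BGR2GRAY);u,v=int(u),int(v);w=60;y0=max(v-w,0);c=g[y0:v+w,u-w:u+w]
for t in(70,80,90,110):
    n,l,st,ce=cv2.connectedComponentsWithStats((c<t).astype(np.uint8))
    for i in range(1,n):
        q=ce[i]+[u-w,y0]
        if st[i,4]>80 and np.hypot(*(q-[u,v]))<12: print("bore",t,st[i],q,ray(q,.042,K,T)*1000)
h=cv2.HoughCircles(cv2.medianBlur(c,3),cv2.HOUGH_GRADIENT,1.2,20,param1=120,param2=25,minRadius=8,maxRadius=60)
if h is not None:
    for a,b,r in h[0]:print(a+u-w,b+y0,r,ray((a+u-w,b+y0),.042,K,T)*1000)
```

```text
[ 0.6077 -0.0761  0.1191]
279.2084757237993 101.92929361674693
bore 80 [ 48  48  17  18 188] [274.21808511  97.50531915] [[605.04244829   2.48464339]]
bore 90 [ 46  47  30  29 630] [279.47460317 101.99365079] [[ 6.08157888e+02 -3.58758004e-02]]
bore 110 [ 45  47  31  29 716] [279.19553073 102.16620112] [[ 6.07992926e+02 -1.34172467e-01]]
279.6 102.8 40.640003 [[ 6.08234414e+02 -4.92470768e-01]]
271.2 124.4 34.16 [[603.21610954 -12.99492091]]
272.4 83.600006 34.16 [[603.98242459  10.20036073]]
296.4 88.4 32.840004 [[618.03216453   7.60291088]]
310.8 107.600006 20.960001 [[626.81794068  -3.15748409]]
306.0 130.4 20.6 [[624.34726317 -16.46179264]]
```

Gear 70 is at (608.1, -0.2) mm.

Request:
step_arm([
  [4.3, 0, 2.5, 0, 0, 0, 0],
  [4.3, 0, 2.6, 0, 0, 0, 0],
  [4.3, 0, 2.5, -1, 0, 0, 0],
  [4.3, 0, 0, -3, 0, 0, 0],
  [4.3, 0, 0, -2, 0, 0, 0],
  [4.3, 0, 0, -0.5, 0, 0, 0],
  [4.3, 0, 0, 0, 0, 0, 0],
  [4.3, 0, 0, 0, 0, 0, 0],
  [4.3, 0, 0, 0, 0, 0, 0],
])

```text
t: 24.9
position: [0.6088, -0.0021, 0.0541]
orientation: [0.707, 0.707, -0.005, 0.001]
force: [0.5, -0.4, -0.8]
gripper_width: 0.573
grasp_force: 41.6
```

Request:
step_arm([
  [4.3, 0, 0.2, -0.6, 0, 0, 0],
  [4.3, 0, 0, -0.6, 0, 0, 0],
  [4.3, 0, 0, -0.6, 0, 0, 0],
  [4.3, 0, 0, -0.5, 0, 0, 0],
  [4.3, 0, 0, -0.5, 0, 0, 0],
  [4.3, 0, 0, 0, 0, 0, 0],
  [4.3, 0, 0, 0, 0, 0, 0],
])

```text
t: 25.6
position: [0.6075, 0.0005, 0.0246]
orientation: [0.707, 0.707, -0.006, -0.0]
force: [-0.1, 0.5, -1.1]
gripper_width: 0.572
grasp_force: 41.6
```

Now lower the last 3 mm, release, and retreat to a spot that shows all the rings.

Request:
step_arm([
  [4.3, 0, 0, -0.3, 0, 0, 0],
  [4.3, 0, 0, 0, 0, 0, 0],
  [6.6, 0, 0, 0, 0, 0, 0],
  [6.6, 0, 0, 0, 0, 0, 0],
  [6.6, 0, 0, 0, 0, 0, 0],
  [6.6, 0, 0, 2, 0, 0, 0],
  [6.6, 0, 0, 4, 0, 0, 0],
  [6.6, 0, 0, 4, 0, 0, 0],
  [6.6, 0, -2, 4, 0, 0, 0],
  [6.6, 0, -4, 4, 0, 0, 0],
  [6.6, 0, -2, 2, 0, 0, 0],
  [6.6, 0, 0, 0, 0, 0, 0],
])

```text
t: 26.8
position: [0.6105, -0.0797, 0.2223]
orientation: [0.709, 0.705, -0.004, 0.004]
force: [0.1, 0.6, -0.5]
gripper_width: 0.775
grasp_force: 0.0
```

Run:
```python
from h import *
print(manip.get_state()["position"].round(4))
im,K,T=wristT();sc=capture("scene")
for z in(.036,.038,.042):
  for o in brass(im,K,T,z,300):print(z,o)
top=capture("top");c=get_calibration("top")
for o in brass(top,np.array(c["intrinsics"]),np.array(c["cam_to_world"]),.038):
    if 200<o[0][0]<430 and 150<o[0][1]<270: print(o)
a=cv2.resize(im,(400,300));b=cv2.resize(top[155:215,190:370],(800,267),interpolation=cv2.INTER_CUBIC)
s=cv2.resize(sc[160:260,165:345],(400,222+78),interpolation=cv2.INTER_CUBIC)
cv2.imwrite("pics/fin.png",np.vstack([np.hstack([a,s]),b]))
```

```text
[ 0.6105 -0.0797  0.2223]
0.036 (array([122., 411.]), array([ 419.5, -366.1]), array([30.7, 50.1]))
0.036 (array([275.,  92.]), array([ 6.085e+02, -2.000e-01]), array([46.2, 47. ]))
0.038 (array([122., 411.]), array([ 420.7, -363.8]), array([30.5, 49.8]))
0.038 (array([275.,  92.]), array([ 6.085e+02, -2.000e-01]), array([46. , 46.7]))
0.042 (array([122., 411.]), array([ 423.1, -359.3]), array([30.2, 49.2]))
0.042 (array([275.,  92.]), array([ 6.085e+02, -1.000e-01]), array([45.4, 46.1]))
(array([220., 184.]), array([567.2, 372.2]), array([53.8, 66.6]))
(array([356., 180.]), array([607.6,   1.2]), array([46.2, 49.1]))
(array([312., 180.]), array([598.2, 123.4]), array([65.5, 65.9]))
(array([273., 173.]), array([612.2, 231.7]), array([38.8, 40.1]))
```

View pics/fin.png

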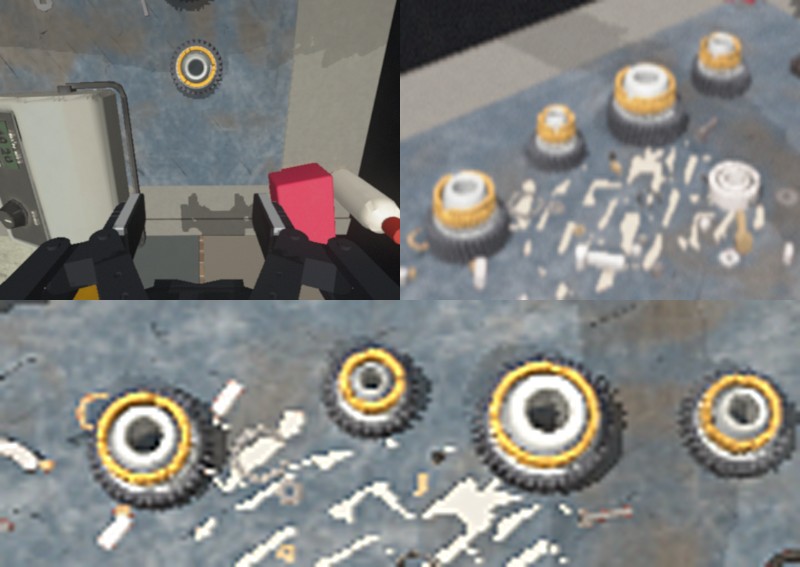

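All four rings lie level on their own gears and the gripper is clear.

```bash
python3 -c "
from workcell import manip
print(manip.hand_in())"
```

```text
the job is handed in; nothing more can be done
None
```

The job is handed in at about 27 s: each brass ring is released and, in the final views, lies level on its own gear; no verdict came back.

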